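# Hold the dust-extraction gate half open

### The arm

A 6-joint arm with a two-finger parallel gripper is mounted at the origin on the work surface. World frame = base frame: x ahead of the robot, y to its left, z up, the work surface at z = 0. Lengths are in mm, angles in rad, forces in N, time in s.
With the tool pointing down it reaches from about 275 to 1000 mm from the base axis. Payload 8.4 kg.
Tool frame: the origin (TCP) lies on the centre line of the jaws, within the pads' length; the fingertips stand r.tip_reach ahead of it and the grasp point (between the pads) lies 11 mm behind it (r.tip_reach is the distance from the TCP to the fingertips, in mm); z points along the fingers, y is the line along which they close (so a half turn about z gives the same grasp; the last joint's range is limited). The gripper opens to 85 mm and grips with 20 to 120 N. Pads are 22 mm wide; open, the fingers measure 114 mm over their backs; the gripper's body (76 mm by 85 mm) begins 54 mm behind the grasp point. The pads swing forward as they close: fully open they stand 13 mm farther back than shut.
Start: joints at [1.275, 0.353, 1.633, -0, 1.155, -0.002], TCP at [180.993, 598.222, 239.281] pointing down, gripper open.
Joint ranges: [-2.63, 2.63], [-0.92, 2.1], [0.06, 2.66], [-1.3, 4.44], [0, 2.69], [-3.02, 3.02]. Speed limits (rad/s): [2.22, 2.22, 2.79, 3.14, 3.14, 3.14].

### API

Orientations are given as [roll, pitch, yaw] about the fixed x, y, z axes, in that order (R = Rz(yaw) Ry(pitch) Rx(roll)).
In Python, from rig import r gives the robot as it stands.
- The arm moves only by the tool carry_out, never from a script. Its argument "targets" is a list of rows, each an object with "dp": the shift along the tool's x, y, z in mm, a list of three; "yaw": the turn about the tool's z in degrees. A call has 1 to 12 rows; each row is the pose to reach, as a shift and turn from the pose commanded when the call began, along the tool's axes at that moment; what a row does not reach only later rows make up. A row lasts 1/8 s, in which the tool goes at most 62.5 mm and 10.7 degrees, less where a joint would pass 70% of its speed; a pose out of reach is approached as far as the arm can. A call with a gripper value outside its range is refused whole. "fingers" is the opening, from -1 (shut) to 1 (fully open), so that 0 is half open, set as the call begins (left out, the last holds). The fingers move at their own pace and stop on an object; "grip_force" is the grip in N (left out, the last holds). Time passes only in rows, so rows that repeat a pose let the fingers close. It gives the time, the measured TCP pose, the force, the opening and the grip force at its end, in the units of the state.
- r.sense(): the state, without advancing time (a new reading comes with each control period).
- r.grab_frame(name): name is "scene" or "top"; returns the picture (400x640x3 uint8, red, green, blue); there is no depth.
- r.get_calibration(name): a dict with "fx", "fy", "cx", "cy" (pixels), "rvec" (rotation vector, rad) and "tvec" (3), from world to camera coordinates, as OpenCV has them. Camera axes: x right, y down, z forward; pixel columns grow to the right and rows downward; lengths in mm; the calibration is good to about 2 mm. A picture is of the moment at which its call begins. get_calibration takes no time and is no camera call.
- r.sign_off(): hands the job in; it is judged then, once.
The state is a dict: "clock": time; "qpos": joint angles; "qvel": joint speeds; "joint_efforts": joint torques, N m; "eef_pos": TCP position; "tcp_rot": TCP orientation; "contact_force": force on the tool from outside, world axes, zero at the start; "wrist_torque": the same for the moment, N m; "opening": opening from 0.0 (shut) to 1.0 (fully open); "grasp_force": force on a finger pad.
Only numpy, scipy, OpenCV 4.12 (cv2) and the standard library are available. Lean on these libraries where they do the work, as an engineer would, in place of code of your own. Each camera call takes 0.05 s, during which the arm holds its last target. There are 200 camera calls.

### The job

The dry cups on this pottery bench are about to be fettled and need gentle suction from the extraction box. With its shutter still shut, turn the clamp knob anticlockwise to its stop to free the shutter; then slide the sprung shutter by its upright tab to half travel, so that half of the opening is uncovered, and finish holding it there with the gripper: do not let go, since the spring pulls it shut. Leave the clay ware and everything else on the bench where it stands.

Things in the scene. Friction and masses are not known exactly. Their poses are not given: they have to be found in the camera images.
- port: fixed grey painted metal extraction box, 220 x 260 mm, 60 mm tall, within 35 degrees of square to the robot. Origin at table height under the centre of the 60 x 50 mm opening in its deck; +y is the way the shutter opens, +x points away from the robot, z up. It spans x -90 to 130, y -120 to 140 mm; deck at z 60 mm, 6 mm high guide rails along y at x = -47 and 47 mm; a pipe stub on the +x side
- index (a point): tip of the half-way mark: a thin sheet-metal fin 10 mm high on the deck outside the near guide rail, at x = -57, y = 25, z = 70 mm in the box's frame. At half travel the middle of the shutter's tab is level with it along the box's y
- shutter (a joint): travel of the sprung shutter in m along the box's +y: 0 = shut, 0.050 = fully open (stop), 0.025 = half travel, half of the opening uncovered. A spring pulls it shut: about 3 N at 0, 8.5 N at half travel, 14 N fully open, plus 0.4 N of friction. While the clamp is locked, its bar blocks a lug on the shutter
- tab (a point): grip centre of the upright steel tab that rides on the shutter: 12 mm thick along the box's y (the sliding direction), 30 mm wide along x; its top is 16 mm above this point, the shutter's plate 28 mm below. In the box's frame: x = -20 mm, y = the shutter's travel, z = 94 mm. Axes as the box's
- clamp (a joint): angle of the clamp knob in rad: 0 = locked, 1.4 = stop, fully free; grows anticlockwise seen from above. It starts at 0 to 0.1 and stays where it is left (0.2 N m of friction). From 1.0 up, its blocking bar is clear of the shutter's whole path
- knob (a point): grip centre of the clamp knob on its vertical axis: black bar grip 44 mm long, 12 mm thick, from 14 mm below to 12 mm above this point. In the box's frame: x = 56, y = 67, z = 102 mm. The point turns with the knob: the bar runs along its y (at joint value 0 the box's y). 24 to 34 mm below, a 10 mm wide blocking bar reaches 66 mm out along the point's -y
- small_cup: bystander, leave alone: a small unfired clay cup, 56 mm across, 55 mm tall, standing on the box's deck; origin at the centre of its underside
- mug: bystander, leave alone: an unfired clay mug, 84 mm across, 90 mm tall; origin at the centre of its underside
- beaker: bystander, leave alone: a tapered unfired clay beaker, 80 mm across, 110 mm tall; origin at the centre of its underside
- bowl: bystander, leave alone: an unfired clay bowl, 110 mm across, 50 mm tall; origin at the centre of its underside
- jar: bystander, leave alone: a glass jar with a steel lid, 64 mm across, 85 mm tall; origin at the centre of its underside
- weight: bystander, leave alone: a dark steel cylinder, 50 mm across, 40 mm tall; origin at the centre of its underside
- brush: bystander, leave alone: a brush lying flat, 170 mm long

How it is judged (in metres and radians):
On the way, in this order (a step that is already met when the one before it is completed fails the run):
1. the clamp knob is turned free (over 1.1 rad) while the shutter is still shut (under 4 mm) (value of joint clamp above 1.1 rad and value of joint shutter below 0.004 m), for 0.1 s.
2. the gripper's fingers hold the shutter at half travel (20 to 30 mm) (value of joint shutter between 0.02 and 0.03 m and contact force between the fingers and shutter above 3 N), for 0.4 s.
At the end, for the whole second after the job is handed in: the fingers hold the shutter at 25 mm of travel, within 5 mm, at rest, pressing on it with more than 3 N; the clamp knob is still free (over 1.1 rad) (all of step 2 and velocity of joint shutter between -0.01 and 0.01 m/s and value of joint clamp above 1.1 rad); the arm keeps its last pose, push and grip.
It fails at once if a bystander (cup, mug, beaker, bowl, jar, weight or brush) is shifted by more than 30 mm or tipped over (distance of any of small_cup, mug, beaker, bowl, jar, weight, brush from where it was at the start of the episode above 0.03 m or angle between any of small_cup, mug, beaker, bowl, jar, weight's own z axis and vertical above 0.4 rad).
It also fails if it takes over 45 s, if anything falls off the work surface, if the arm or the gripper's body presses on something with over 40 N, if the wrist force passes 120 N, or if a joint passes its speed limit or range.

## Working session

There is one attempt and no reset: what is moved stays moved. The work goes in short steps, Python scripts to look and compute and a tool call to move; the robot and the scene stay as the last step left them, time stands still between calls to the robot, and variables do not carry over. Pictures are saved under pics/ and viewed, at most 10 in all, crops included, and the job is handed in when it is done.

Besides the shell and the picture viewer there is one more tool, called as a command line: name --argument value ..., lists and objects as JSON in quotes. carry_out: Moves the arm, as the interface text tells. Its arguments: {"type":"object","properties":{"targets":{"type":"array","items":{"type":"object","properties":{"dp":{"type":"array","items":{"type":"number"}},"yaw":{"type":"number"}}}},"fingers":{"type":"number"},"grip_force":{"type":"number"}},"required":["targets"]}

```bash
mkdir -p pics; python3 - <<'E'
from rig import r
import cv2
for n in("scene","top"):
    cv2.imwrite(f"pics/{n}0.png",r.grab_frame(n)[:,:,::-1]); print(r.get_calibration(n))
print(r.sense(),r.tip_reach)
E
```

```text
{'fx': 439.0279969955044, 'fy': 439.0279969955044, 'cx': 323.19131805519584, 'cy': 199.0317544054513, 'rvec': array([ 1.63685844,  1.95628292, -0.78856662]), 'tvec': array([  99.32570905, -343.40427967, 1676.82704349])}
{'fx': 489.720844676205, 'fy': 489.720844676205, 'cx': 315.61146951072874, 'cy': 208.60283434670768, 'rvec': array([ 2.1387758 , -2.12237137,  0.21758382]), 'tvec': array([   2.1790158 ,  599.35011299, 1677.15547442])}
{'clock': 0.1, 'qpos': array([ 1.27460038e+00,  3.53558542e-01,  1.63406777e+00, -2.34040697e-06,
        1.15518452e+00, -2.40387182e-03]), 'qvel': array([ 2.20930816e-03, -3.07169296e-03, -2.41678909e-03,  1.22380177e-05,
        1.49616400e-03, -1.85081586e-04]), 'joint_efforts': array([-1.65444771e-04, -6.06356549e+01, -3.42821181e+01,  3.84543273e-05,
        4.06183710e-03, -7.36502528e-06]), 'eef_pos': array([180.87154391, 597.82171502, 238.64602466]), 'tcp_rot': array([-3.14037447e+00, -7.88335899e-07,  2.84780152e+00]), 'contact_force': array([-0.31531731, -0.45500111,  0.86448516]), 'wrist_torque': array([0.02148678, 0.01696565, 0.00820592]), 'grasp_force': 0.0, 'opening': 0.9970538332152781} 8.0
```

View pics/scene0.png

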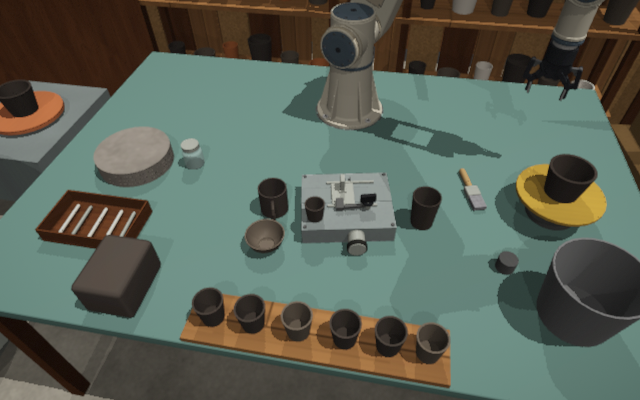

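View pics/top0.png

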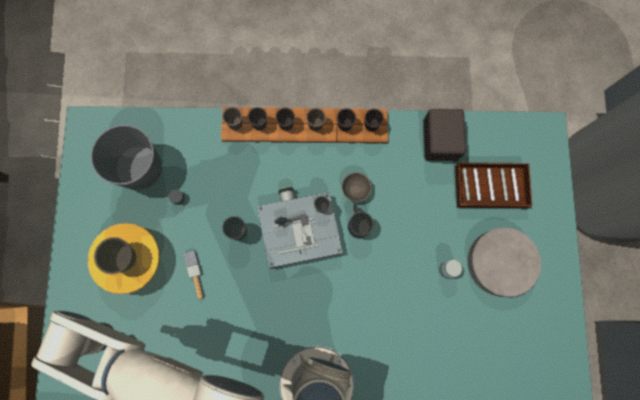

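The scene view shows the box near (347,207) and the top view shows it near (300,230), with the pipe at (287,193) on the far side. The knob is near (283,221), the tab near (300,228) and the cup at (322,204). I'll enlarge the box in both views.

```bash
python3 - <<'E'
import cv2,numpy as np
a=cv2.imread("pics/top0.png")[180:280,250:350]; b=cv2.imread("pics/scene0.png")[165:265,295:405]
f=lambda i:cv2.resize(i,(400,400) if i.shape[1]==100 else (400,364),interpolation=cv2.INTER_CUBIC)
a,b=f(a),f(b); b=cv2.copyMakeBorder(b,0,36,0,0,0)
cv2.imwrite("pics/crop0.png",cv2.resize(np.hstack([a,b]),(800,400)))
E
```

```text
(no output)
```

View pics/crop0.png

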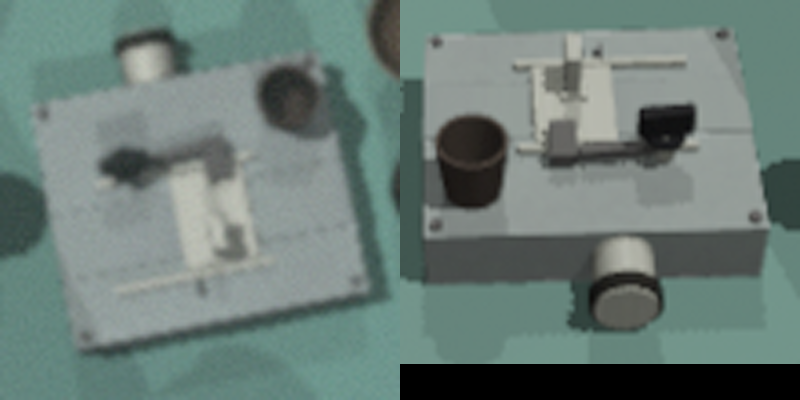

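The crop shows the deck corners clearly in both views, plus the index at top crop (202,288). The knob is at (125,165) in the top half and (668,122) in the scene half, and the tab top is at scene (573,36). I'll fit the box pose to these corners.

```bash
cat >h.py <<'E'
from rig import r
import cv2,numpy as np
from scipy.optimize import least_squares
def proj(n,P):
    c=r.get_calibration(n);K=np.array([[c['fx'],0,c['cx']],[0,c['fy'],c['cy']],[0,0,1]])
    return cv2.projectPoints(np.array(P,float).reshape(-1,1,3),c['rvec'],c['tvec'],K,None)[0][:,0]
def b2w(p,P):
    c,s=np.cos(p[2]),np.sin(p[2]);P=np.array(P,float)
    return np.c_[p[0]+c*P[:,0]-s*P[:,1],p[1]+s*P[:,0]+c*P[:,1],P[:,2]]
def tool(P,s): # world point -> shift in tool axes from current pose
    from scipy.spatial.transform import Rotation as R
    return R.from_euler('xyz',s['tcp_rot']).inv().apply(np.array(P)-s['eef_pos'])
E
python3 - <<'E'
from h import *
C=[[130,140,60],[130,-120,60],[-90,-120,60],[-90,140,60]]
T=np.array([[35,105],[322,52],[370,292],[82,350]])/4+[250,180]
S=(np.array([[768,235],[427,235],[425,30],[738,28]])-[400,0])/3.636+[295,165]
f=lambda p:np.r_[proj("top",b2w(p,C))-T,proj("scene",b2w(p,C))-S].ravel()
o=least_squares(f,[500,0,0.18],x_scale=[100,100,.1]);p=o.x;print(p,f(p).reshape(-1,2).round(1).tolist())
np.save("box.npy",p)
Q=[[56,67,114],[-20,0,110],[-57,25,70]]
print(b2w(p,Q).round(1))
print(((proj("top",b2w(p,Q))-[250,180])*4).round(), ((proj("scene",b2w(p,Q))-[295,165])*3.636+[400,0]).round())
E
```

```text
[5.08171178e+02 4.95301473e+01 1.96397879e-01] [[-1.3, -0.9], [-0.8, -1.0], [-0.5, -0.3], [-2.3, -0.6], [-0.3, -2.4], [-2.0, -0.7], [-0.0, 0.2], [-1.3, -0.7]]
[[550.  126.2 114. ]
 [488.6  45.6 110. ]
 [447.4  62.9  70. ]]
[[123. 157.]
 [217. 231.]
 [197. 284.]] [[666. 107.]
 [572.  43.]
 [600.  46.]]
```

```bash
python3 - <<'E'
from h import *
s=r.sense();p=np.load("box.npy")
print(tool(b2w(p,[[56,67,150]])[0],s), np.degrees(s['tcp_rot'][2]-p[2]-np.pi/2))
E
```

```text
[-489.91432841 -344.43549241   89.06528925] 61.91423865137936
```

carry_out --targets '[{"dp": [-40,-28,0],"yaw": 5},{"dp": [-80,-56,0],"yaw": 10},{"dp": [-125,-87,0],"yaw": 16},{"dp": [-170,-119,0],"yaw": 22},{"dp": [-215,-150,10],"yaw": 28},{"dp": [-260,-182,20],"yaw": 34},{"dp": [-305,-214,30],"yaw": 40},{"dp": [-350,-246,40],"yaw": 46},{"dp": [-395,-278,50],"yaw": 52},{"dp": [-440,-309,60],"yaw": 57},{"dp": [-475,-334,70],"yaw": 62},{"dp": [-490,-344,80],"yaw": 62}]' --fingers 0 --grip_force 60

```text
clock: 1.6
eef_pos: [551.3, 125.2, 158.6]
tcp_rot: [-3.141, 0.0, 1.763]
contact_force: [0.0, -0.5, 0.8]
opening: 0.498
grasp_force: 0.0
```

carry_out --targets '[{"dp": [0,0,4]},{"dp": [0,0,9]},{"dp": [0,0,9]},{"dp": [0,0,9]}]'

```text
schema error: expected keys dp, yaw
```

```bash
python3 - <<'E'
from h import *
s=r.sense();p=np.load("box.npy");print(s['eef_pos'],s['tcp_rot'],s['qpos'],s['opening'],s['clock'])
print(tool(b2w(p,[[56,67,93]])[0],s), np.degrees(s['tcp_rot'][2]-p[2]-np.pi/2))
a=r.grab_frame("top")[180:280,250:350,::-1];b=r.grab_frame("scene")[135:235,305:405,::-1]
cv2.imwrite("pics/c1.png",cv2.resize(np.hstack([a,b]),(800,400),interpolation=cv2.INTER_CUBIC))
E
```

```text
[551.32402864 125.22297458 158.61471038] [-3.14132597e+00  1.41506212e-04  1.76337824e+00] [ 2.20768309e-01  3.52694461e-01  1.83538618e+00 -1.64213586e-04
  9.53782577e-01  2.82814479e-02] 0.4979513689136955 1.6
[ 1.18815471 -1.08080824 65.61483346] -0.21863876089685202
```

View pics/c1.png

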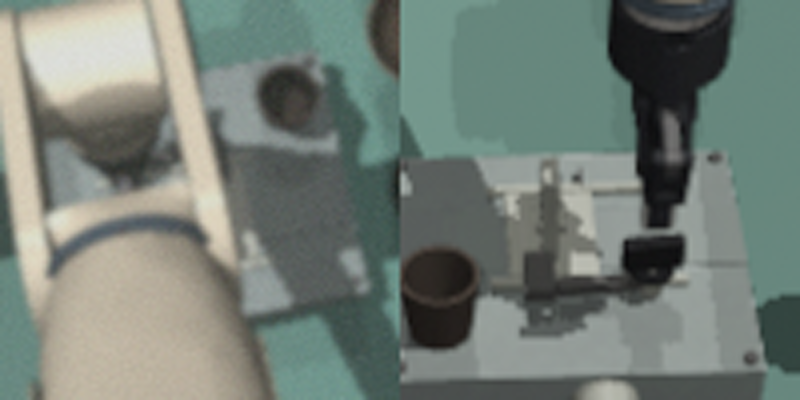

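The picture shows the fingers at crop (660,215) directly above the knob at (655,250), so they are aligned. I'll lower the gripper and close on the knob.

carry_out --targets '[{"dp": [1,-1,15],"yaw": 0},{"dp": [1,-1,30],"yaw": 0},{"dp": [1,-1,45],"yaw": 0},{"dp": [1,-1,55],"yaw": 0},{"dp": [1,-1,65],"yaw": 0},{"dp": [1,-1,65],"yaw": 0}]'

```text
clock: 2.45
eef_pos: [548.7, 127.8, 93.5]
tcp_rot: [-3.14, 0.0, 1.766]
contact_force: [-0.5, -0.6, 0.4]
opening: 0.499
grasp_force: 0.0
```

carry_out --targets '[{"dp": [0,0,0],"yaw": 0},{"dp": [0,0,0],"yaw": 0},{"dp": [0,0,0],"yaw": 0},{"dp": [0,0,0],"yaw": 0},{"dp": [0,0,0],"yaw": 0},{"dp": [0,0,0],"yaw": 0}]' --fingers -1 --grip_force 50

```text
clock: 3.2
eef_pos: [550.6, 128.2, 95.0]
tcp_rot: [3.139, -0.0, 1.766]
contact_force: [5.6, 1.1, 0.7]
opening: 0.131
grasp_force: 50.4
```

Opening 0.131 (about 11 mm) with 50 N confirms the grip on the 12 mm knob bar. I'll turn it anticlockwise.

carry_out --targets '[{"dp": [0,2,0],"yaw": -4},{"dp": [0,2,0],"yaw": -10},{"dp": [0,2,0],"yaw": -16},{"dp": [0,2,0],"yaw": -22},{"dp": [0,2,0],"yaw": -28},{"dp": [0,2,0],"yaw": -34},{"dp": [0,2,0],"yaw": -40},{"dp": [0,2,0],"yaw": -40}]'

```text
clock: 4.2
eef_pos: [550.3, 127.9, 95.0]
tcp_rot: [-3.14, -0.001, 2.465]
contact_force: [-3.3, -1.6, 9.9]
opening: 0.136
grasp_force: 51.6
```

carry_out --targets '[{"dp": [0,0,0],"yaw": -6},{"dp": [0,0,0],"yaw": -12},{"dp": [0,0,0],"yaw": -18},{"dp": [0,0,0],"yaw": -24},{"dp": [0,0,0],"yaw": -30},{"dp": [0,0,0],"yaw": -35},{"dp": [0,0,0],"yaw": -39},{"dp": [0,0,0],"yaw": -40},{"dp": [0,0,0],"yaw": -40}]'

```text
clock: 5.32
eef_pos: [550.1, 127.4, 95.0]
tcp_rot: [-3.14, -0.002, -3.121]
contact_force: [-3.8, -4.1, 11.0]
opening: 0.132
grasp_force: 51.6
```

```bash
python3 - <<'E'
from h import *
s=r.sense();p=np.load("box.npy");print(s['eef_pos'],s['tcp_rot'],s['wrist_torque'],s['contact_force'],s['opening'],s['clock'],s['tcp_rot'][2]%6.283-p[2]-np.pi/2)
b=r.grab_frame("scene")[135:235,305:405,::-1]
cv2.imwrite("pics/c2.png",cv2.resize(b,(500,500),interpolation=cv2.INTER_CUBIC))
E
```

```text
[550.07996395 127.42689566  94.97314583] [-3.14047818e+00 -2.15728217e-03 -3.12128418e+00] [-0.66289744  0.6157276  -0.03155361] [-3.78751809 -4.1084249  10.95122102] 0.13167194867537454 5.325 1.394521617803762
```

View pics/c2.png

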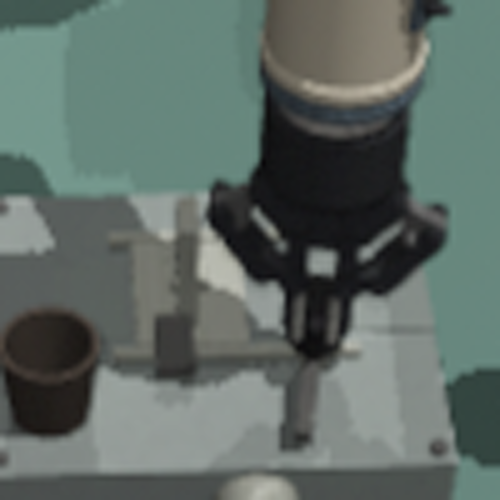

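The picture shows the blocking bar, at crop (300,410), pointing to the far side and clear of the shutter. The wrist has turned about 1.39 rad and the knob is where the fit put it. Next I'll release, rise and move over the tab.

carry_out --targets '[{"dp": [0,0,0],"yaw": 0},{"dp": [0,0,0],"yaw": 0},{"dp": [0,0,0],"yaw": 0},{"dp": [0,0,0],"yaw": 0},{"dp": [0,0,-15],"yaw": 0},{"dp": [0,0,-35],"yaw": 0},{"dp": [0,0,-55],"yaw": 0},{"dp": [0,0,-55],"yaw": 0}]' --fingers 0

```text
clock: 6.38
eef_pos: [552.5, 128.6, 151.5]
tcp_rot: [3.141, 0.004, -3.121]
contact_force: [0.5, -0.3, 0.7]
opening: 0.498
grasp_force: 0.0
```

```bash
python3 - <<'E'
from h import *
s=r.sense();p=np.load("box.npy");print(s['eef_pos'],s['opening'])
print(tool(b2w(p,[[-20,0,85]])[0]+[0,1,0],s), np.degrees(s['tcp_rot'][2]%6.2832-p[2]-np.pi))
E
```

```text
[552.49156515 128.5634927  151.5067476 ] 0.49842356281067296
[ 65.84818722 -80.66426149  66.1949009 ] -10.081449906185664
```

carry_out --targets '[{"dp": [15,-20,0],"yaw": -3},{"dp": [35,-43,0],"yaw": -6},{"dp": [55,-68,0],"yaw": -10},{"dp": [66,-81,0],"yaw": -10},{"dp": [66,-81,0],"yaw": -10},{"dp": [66,-81,0],"yaw": -10}]'

```text
clock: 7.12
eef_pos: [487.7, 46.4, 149.4]
tcp_rot: [3.141, 0.001, -2.948]
contact_force: [-0.1, 0.4, 0.9]
opening: 0.5
grasp_force: 0.0
```

```bash
python3 - <<'E'
from h import *
s=r.sense();p=np.load("box.npy");print(s['eef_pos'],s['tcp_rot'])
print(tool(b2w(p,[[-20,0,85]])[0]+[0,1,0],s), np.degrees(s['tcp_rot'][2]%6.2832-p[2]-np.pi))
b=r.grab_frame("scene")[135:235,295:395,::-1]
cv2.imwrite("pics/c3.png",cv2.resize(b,(500,500),interpolation=cv2.INTER_CUBIC))
E
```

```text
[487.74411593  46.39829453 149.43608443] [ 3.14146220e+00  1.03838337e-03 -2.94771112e+00]
[-7.73570565e-01  6.00401144e-02  6.44369308e+01] -0.14333431850648998
```

View pics/c3.png

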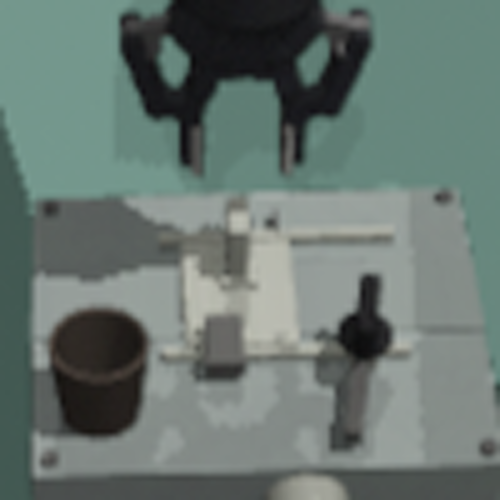

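The fingers, at crop columns 193 and 290, straddle the tab at column 238, and the knob is free. I'll lower and grip.

carry_out --targets '[{"dp": [0,0,15],"yaw": 0},{"dp": [0,0,30],"yaw": 0},{"dp": [0,0,45],"yaw": 0},{"dp": [0,0,55],"yaw": 0},{"dp": [0,0,65],"yaw": 0},{"dp": [0,0,65],"yaw": 0}]'

```text
clock: 7.92
eef_pos: [486.3, 45.9, 83.5]
tcp_rot: [3.141, -0.001, -2.947]
contact_force: [-0.7, 0.1, -0.9]
opening: 0.504
grasp_force: 0.0
```

carry_out --targets '[{"dp": [0,0,0],"yaw": 0},{"dp": [0,0,0],"yaw": 0},{"dp": [0,0,0],"yaw": 0},{"dp": [0,0,0],"yaw": 0},{"dp": [0,0,0],"yaw": 0},{"dp": [0,0,0],"yaw": 0},{"dp": [0,0,0],"yaw": 0}]' --fingers -1 --grip_force 60

```text
clock: 8.8
eef_pos: [487.2, 45.7, 84.8]
tcp_rot: [-3.141, 0.001, -2.946]
contact_force: [0.1, -4.3, 5.8]
opening: 0.134
grasp_force: 58.8
```

```bash
python3 - <<'E'
from h import *
s=r.sense();p=np.load("box.npy");print(s)
c,n=np.cos(p[2]),np.sin(p[2]);d=s['eef_pos'][:2]-p[:2];print(c*d[0]+n*d[1],-n*d[0]+c*d[1])
E
```

```text
{'clock': 8.8, 'qpos': array([ 9.07388743e-02,  3.61494933e-01,  2.04491786e+00, -7.87842347e-04,
        7.34250964e-01, -1.67501461e+00]), 'qvel': array([ 0.00050983, -0.00059229,  0.00104717,  0.00067798, -0.00158122,
        0.00036546]), 'joint_efforts': array([  1.25595655, -47.07446694, -22.00085521,   1.04970384,
        -0.32878987,   0.4426475 ]), 'eef_pos': array([487.24649284,  45.6627257 ,  84.81893598]), 'tcp_rot': array([-3.14097048e+00,  8.68731328e-04, -2.94605063e+00]), 'contact_force': array([ 0.13662024, -4.25488491,  5.84632054]), 'wrist_torque': array([-0.5282971 ,  0.12060216,  0.48809572]), 'grasp_force': 58.808682560920715, 'opening': 0.13375003633964413}
-21.27710614583371 0.29012197930811734
```

carry_out --targets '[{"dp": [0,3,0],"yaw": 0},{"dp": [0,6,0],"yaw": 0},{"dp": [0,9,0],"yaw": 0},{"dp": [0,12,0],"yaw": 0},{"dp": [0,15,0],"yaw": 0},{"dp": [0,18,0],"yaw": 0},{"dp": [0,21,0],"yaw": 0},{"dp": [0,24,0],"yaw": 0},{"dp": [0,25,0],"yaw": 0},{"dp": [0,25,0],"yaw": 0},{"dp": [0,25,0],"yaw": 0}]'

```text
clock: 10.18
eef_pos: [482.2, 69.7, 84.8]
tcp_rot: [-3.14, 0.0, -2.946]
contact_force: [-1.8, -8.5, 8.1]
opening: 0.135
grasp_force: 59.3
```

```bash
python3 - <<'E'
from h import *
s=r.sense();p=np.load("box.npy");print({k:s[k] for k in('eef_pos','tcp_rot','contact_force','opening','grasp_force')})
c,n=np.cos(p[2]),np.sin(p[2]);d=s['eef_pos'][:2]-p[:2];print(c*d[0]+n*d[1],-n*d[0]+c*d[1])
f=s['contact_force'];print("Fy box",-n*f[0]+c*f[1])
print("tab top/index expected crop",((proj("scene",b2w(p,[[-20,25,110],[-57,25,70]]))-[305,150])*8))
b=r.grab_frame("scene")[150:225,305:405,::-1]
cv2.imwrite("pics/c4.png",cv2.resize(b,(800,600),interpolation=cv2.INTER_CUBIC))
E
```

```text
{'eef_pos': array([482.21517153,  69.65049006,  84.80825427]), 'tcp_rot': array([-3.14023266e+00,  3.24750117e-04, -2.94572228e+00]), 'contact_force': array([-1.78473583, -8.47615062,  8.10023322]), 'opening': 0.13495452520894405, 'grasp_force': 59.28374469280243}
-21.530786665457935 24.798542555997066
Fy box -7.964934521495224
tab top/index expected crop [[368.83193658 212.82969409]
 [359.07716623 222.02605084]]
```

View pics/c4.png

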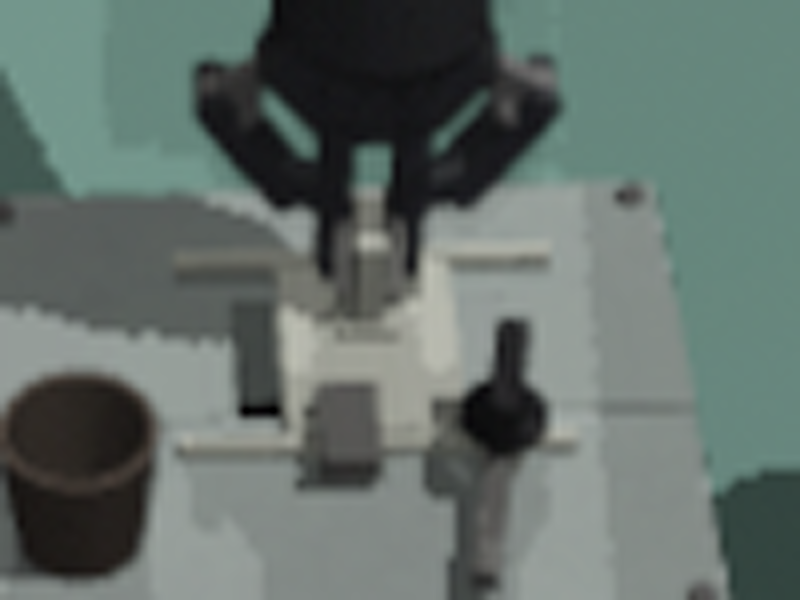

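The tab is at crop column 370, against a predicted 369. TCP travel was 24.5 mm and the spring force is about 8 N, both consistent with half travel, and half of the opening shows at (258,360). I'll hold and hand in.

carry_out --targets '[{"dp": [0,0,0],"yaw": 0},{"dp": [0,0,0],"yaw": 0},{"dp": [0,0,0],"yaw": 0},{"dp": [0,0,0],"yaw": 0},{"dp": [0,0,0],"yaw": 0}]'

```text
clock: 10.85
eef_pos: [482.3, 69.6, 84.8]
tcp_rot: [-3.14, 0.0, -2.946]
contact_force: [-1.8, -8.3, 7.6]
opening: 0.128
grasp_force: 59.3
```

```bash
python3 -c "
from rig import r
print(r.sense()['eef_pos']);print(r.sign_off())"
```

```text
[482.25643125  69.61521423  84.84979203]
the job is handed in; nothing more can be done
None
```

I turned the clamp knob to about 1.39 rad (stop at 1.4), then slid the shutter to about 25 mm and handed the job in at about 11 s with the gripper still holding the tab at about 59 N; no verdict came back.

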